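# Start the clamp bolt of a tube-rack press

## Task

Push the blue pedal of the clamping station all the way down to its stop so that the clamp plate seats on the tube caps, and let the pedal come back up. Then start the crank bolt: turn it backward (counter-clockwise seen from above) until you feel the thread drop, then turn it forward (clockwise) one full turn counted from the drop. Finish with the gripper still holding the crank's black handle there, at rest, and leave the bottles, boxes and cup around the station where they are.

Things in the scene. Friction and masses are not known exactly. Their poses are not given: they have to be found in the camera images.
- station: Fixed station: grey base 210x250x20 mm. Origin on the table under it; own x away from the robot at yaw 0, z up. On it, in own mm: red tube rack (45, 20) under an aluminium clamp plate, its top 94 high (84 seated); steel threaded boss at (-45, 40), 48 across; blue pedal at y -95. A yellow line from the boss toward own -x marks the thread start. Only bolt, crank and handle stand higher than 106.
- pedal_pad (a point): Centre of the top face of the blue pedal pad, 70 x 70 mm, level, 76 mm above the table when up, about 44 mm when fully down. It turns about a level hinge along the station's y, 150 mm from here toward its +x. Pressed here it needs about 4 N to begin and 10 N at the stop, and springs back up when let go.
- pedal (a joint): Pedal angle in rad: 0 up, 0.22 at the lower stop (pad 33 mm lower). As it goes down it pushes the clamp plate down; the plate stays down when the pedal comes up.
- clamp_plate (a joint): Travel of the clamp plate in m: 0 raised, 0.010 seated on the tube caps; friction keeps it where the pedal has pushed it.
- crank_hub (a point): Centre of the top of the crank's steel hub (34 mm across), on the bolt's upright axis. Rises and sinks with the bolt: 136 mm above the table minus the value of joint bolt.
- crank (a joint): Turn of bolt and crank, rad, growing clockwise from above (forward). At 0 the arm points along the station's own -x, over the yellow line: there the thread drops (within 0.2 rad past 0, turned backward). Starts at 0.9 to 2.4, so it must first go backward by that much. Light friction, 1 to 2 N at the handle. One turn forward from the drop is about 6.28.
- bolt (a joint): How far the bolt has gone down, m; 7 mm pitch. Before the drop the lug rides on top of the first thread: value 0.007 x crank/6.28 (0.001 to 0.003 at the start, 0 just before the drop). At the drop the bolt falls 7 mm by its own weight (0.6 kg); after it the value is 0.007 + 0.007 x crank/6.28, so 0.014 after one turn forward.
- handle: Black upright crank handle, cylinder 22 mm across, 44 high, 50 mm from the bolt's axis. Origin at its centre: 172 mm above the table minus joint bolt when free; crank arm's top 36 mm below. Spins freely, so it is led round without turning the gripper, and floats along its pin on a soft spring (100 N/m; 18 mm up, 12 down), so the bolt can fall or sink while the handle is held at one height.
- reagent: White bottle, 60 mm across, 120 mm high, standing at the left of the station. Bystander: leave alone.
- bead_jar: Small amber jar with black cap, 54 mm across, 60 mm high, standing at the right of the station. Bystander: leave alone.
- disinfectant: Blue bottle, 66 mm across, 180 mm high, at the left. Bystander: leave alone.
- glove_box: Green carton 230 x 120 x 80 mm at the right. Bystander: leave alone.
- tip_box: Blue box with white lid, 87 x 122 x 65 mm, at the far left. Bystander: leave alone.
- waste_cup: White cup, 90 mm across, 110 mm high, at the far right. Bystander: leave alone.

How it is judged:
By the outcome, as a careful person would: the job done as asked, in the order asked, and still so for the second after the job is handed in, while the arm keeps its last pose, push and grip.
It also fails if it takes over 58 s, if anything falls off the work surface, if the arm or the gripper's body presses on something with over 40 N, if the wrist force passes 120 N, or if a joint passes its speed limit or range.

## Robot

A 6-joint arm with a two-finger parallel gripper is mounted at the origin on the work surface. World frame = base frame: x ahead of the robot, y to its left, z up, the work surface at z = 0. Lengths are in m, angles in rad, forces in N, time in s.
With the tool pointing down it reaches from about 0.3 to 0.85 m from the base axis. Payload 5.4 kg.
Tool frame: the origin (TCP) lies at the very end of the fingers, on their centre line; the grasp point (between the pads) lies 19 mm behind it; z points along the fingers, y is the direction in which the jaws open and shut (so a half turn about z gives the same grasp; the last joint's range is limited). The gripper opens to 85 mm and grips with 20 to 120 N. Pads are 22 mm wide; open, the fingers measure 114 mm over their backs; the gripper's body (76 mm by 85 mm) begins 54 mm behind the grasp point. The pads swing forward as they close: fully open they stand 13 mm farther back than shut.
Start: joints at [1.017, 0.158, 1.597, -0, 1.386, -0.21], TCP at [0.194, 0.541, 0.231] pointing down, gripper open.
Joint ranges: [-2.91, 2.91], [-0.94, 2.29], [0.18, 2.7], [-1.29, 4.43], [0.17, 2.64], [-3, 3]. Speed limits (rad/s): [2.57, 2.57, 3.14, 3.14, 3.14, 3.14].

## Interface

Orientations are given as a unit quaternion [w, x, y, z].
In Python, from bench import telemetry, viewer, ticket gives the robot as it stands. The module is installed in compiled form; this text tells all that it offers.
- The arm moves only by the shell command python3 -m jog 'ROWS'. ROWS is JSON, a list of rows, each a list of 3 entries, a list of its own where there are three numbers: the turn, a rotation vector about the tool's x, y, z scaled (see below), then the shift along the tool's x, y, z scaled (see below), then the closure, from 0 (fully open) to 1 (shut). A call has 1 to 8 rows; each row is the pose to reach, as a shift and turn from the pose commanded when the call began, along the tool's axes at that moment; what a row does not reach only later rows make up. The controller multiplies each number of a shift by 0.3 m and each number of a turn by 1.5 rad. A row lasts 1/10 s, in which the tool goes at most 50 mm and 8.59 degrees, less where a joint would pass 70% of its speed; a pose out of reach is approached as far as the arm can. A call with a number of a shift or a turn outside -1 to 1 is refused whole. A call with a gripper value outside its range is refused whole. The fingers move at their own pace and stop on an object; the grip force is fixed at half the most. Time passes only in rows, so rows that repeat a pose let the fingers close. It gives the time, the measured TCP pose, the force and the opening at its end, in the units of the state.
- telemetry.state(): the state, without advancing time (a new reading comes with each control period).
- viewer.grab_frame(name): name is "scene" or "side" or "wrist"; returns the picture (400x640x3 uint8, blue, green, red); there is no depth.
- viewer.get_calibration(name): a dict with "camera_matrix" (3x3 intrinsics, pixels), "origin" and "attitude" of the camera in the world. Camera axes: x right, y down, z forward; pixel columns grow to the right and rows downward; lengths in m; the calibration is good to about 2 mm. A picture is of the moment at which its call begins: read the wrist's pose just before it. get_calibration takes no time and is no camera call; for the wrist camera it gives the pose at the moment of the call.
- ticket.job_done(): hands the job in, once; it reports no verdict.
Trained networks look in the newest picture that a camera, given by its name, has taken for a name from the list of things; names that differ only in an ending like _2 or _b are one class to them, and where a whole thing is asked for, a point or a joint stands for the part that bears it (a point fixed in the world has none). Each returns a list of dicts, best first, with "p" (0 to 1); they miss things now and then, are a little off and sometimes report something else, mostly with a low value. They report only what shows in the picture. A call takes as long as a camera call.
- viewer.look_for(name, camera): "position" ([x, y, z] in m, in world coordinates, good to about 4 mm: the middle of the surface that is visible of it).
The state is a dict: "t": time; "q": joint angles; "dq": joint speeds; "joint_efforts": joint torques, N m; "tool_pos": TCP position; "tcp_rot": TCP orientation; "contact_force": force on the tool from outside, world axes, zero at the start; "wrist_torque": the same for the moment, N m; "opening": opening from 0.0 (shut) to 1.0 (fully open).
Only numpy, scipy, OpenCV 4.12 (cv2) and the standard library are available. Lean on these libraries where they do the work, as an engineer would, in place of code of your own. Each camera call takes 0.05 s, during which the arm holds its last target. There are 200 camera calls.

## Working session

There is one attempt and no reset: what is moved stays moved. The work goes in short steps, Python scripts to look and compute and a shell command to move; the robot and the scene stay as the last step left them, time stands still between calls to the robot, and variables do not carry over. Pictures are saved under pics/ and viewed, on a budget of 10 in all, crops included, one or two more only if the job needs it, and the job is handed in when it is done.

```bash
mkdir -p pics
cat > h.py <<'E'
from bench import telemetry, viewer, ticket
import numpy as np, cv2
from scipy.spatial.transform import Rotation as R
def rot(q): return R.from_quat([q[1],q[2],q[3],q[0]])
def st():
    s=telemetry.state(); print('t',round(s['t'],2),'pos',np.round(s['tool_pos'],4),'F',np.round(s['contact_force'],1),'op',round(s['opening'],3)); print(np.round(rot(s['tcp_rot']).as_matrix(),3).tolist()); return s
E
python3 - <<'E'
from h import *
s=st()
for c in ['scene','side']:
    cv2.imwrite(f'pics/{c}0.png',viewer.grab_frame(c)); k=viewer.get_calibration(c); print(c,k)
    for n in ['station','pedal_pad','crank_hub','handle','pedal','clamp_plate']:
        print(n,[(np.round(d['position'],3).tolist(),round(d['p'],2)) for d in viewer.look_for(n,c)[:2]])
E
```

```text
t 0.0 pos [0.1935 0.5408 0.2303] F [-0.  -0.1  0.4] op 1.0
[[-0.941, 0.337, -0.001], [0.337, 0.941, -0.002], [0.0, -0.002, -1.0]]
scene {'camera_matrix': array([[379.85773796,   0.        , 318.40881652],
       [  0.        , 379.85773796, 198.27225846],
       [  0.        ,   0.        ,   1.        ]]), 'origin': array([ 1.40075366, -0.07550562,  1.20028918]), 'attitude': array([-0.24572017,  0.69594141,  0.63376445, -0.23158105])}
station [([0.612, 0.001, 0.072], 0.95), ([0.581, 0.09, 0.179], 0.43)]
pedal_pad [([0.505, -0.076, 0.074], 0.76)]
crank_hub [([0.551, 0.074, 0.135], 0.8)]
handle []
pedal [([0.506, -0.077, 0.071], 0.81), ([0.556, 0.073, 0.134], 0.17)]
clamp_plate [([0.619, 0.024, 0.096], 0.64)]
side {'camera_matrix': array([[515.33822563,   0.        , 326.46248201],
       [  0.        , 515.33822563, 204.85318755],
       [  0.        ,   0.        ,   1.        ]]), 'origin': array([-0.18365021, -0.82877845,  1.40157198]), 'attitude': array([-0.32649223,  0.86856756, -0.35242906,  0.12160171])}
station [([0.562, -0.014, 0.072], 0.97)]
pedal_pad [([0.493, -0.079, 0.073], 0.84)]
crank_hub [([0.55, 0.079, 0.134], 0.57)]
handle []
pedal [([0.496, -0.081, 0.076], 0.93)]
clamp_plate [([0.61, 0.018, 0.092], 0.95)]
```

Run:
```python
import cv2
a=cv2.imread('pics/scene0.png');b=cv2.imread('pics/side0.png')
import numpy as np
cv2.imwrite('pics/both.png',cv2.resize(np.vstack([a[60:360,120:520],b[100:400,150:550]]),None,fx=1,fy=1))
```

```text
(no output)
```

View pics/both.png

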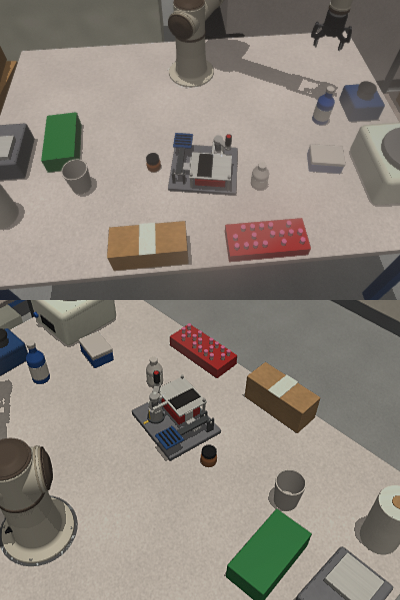

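Run:
```python
import cv2
import numpy as np
a=cv2.imread('pics/scene0.png');b=cv2.imread('pics/side0.png')
f=lambda i,x,y:cv2.resize(i[y:y+100,x:x+100],(400,400),interpolation=cv2.INTER_CUBIC)
cv2.imwrite('pics/both2.png',np.hstack([f(a,275,175),f(b,275,160)]))
```

```text
(no output)
```

View pics/both2.png

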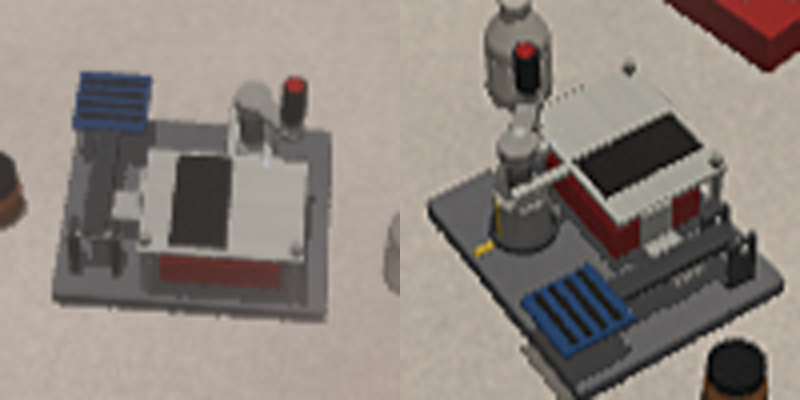

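```bash
cat >> h.py <<'E'
def ray(cal,px):
    K=cal['camera_matrix']; d=np.linalg.inv(K)@[px[0],px[1],1]; return np.array(cal['origin']), rot(cal['attitude']).apply(d)
def plane(cal,px,z):
    o,d=ray(cal,px); return o+d*(z-o[2])/d[2]
def tri(*rs):
    A=np.zeros((3,3));b=np.zeros(3)
    for o,d in rs:
        d=d/np.linalg.norm(d);P=np.eye(3)-np.outer(d,d);A+=P;b+=P@o
    p=np.linalg.solve(A,b); return p,[round(np.linalg.norm(np.cross(p-o,d/np.linalg.norm(d))),4) for o,d in rs]
E
python3 - <<'E'
from h import *
S=viewer.get_calibration('scene');D=viewer.get_calibration('side')
f=lambda x,y:(275+x/4-.5,175+y/4-.5)
g=lambda x,y:(275+(x-400)/4-.5,160+y/4-.5)
for n,a,b in [('cap',(294,84),(525,50)),('hub',(256,93),(520,140)),('pad',(113,102),(578,310))]:
    print(n,tri(ray(S,f(*a)),ray(D,g(*b))))
for p in [(330,133),(325,315),(55,298)]: print('scene',plane(S,f(*p),.02))
for p in [(429,208),(783,282),(580,392)]: print('side',plane(D,g(*p),.02))
E
```

```text
cap (array([0.57117033, 0.09055694, 0.19259754]), [np.float64(0.0), np.float64(0.0)])
hub (array([0.53333034, 0.06206997, 0.13608846]), [np.float64(0.0023), np.float64(0.0023)])
pad (array([ 0.47845319, -0.06570264,  0.07323798]), [np.float64(0.0006), np.float64(0.0006)])
scene [0.49485209 0.14555455 0.02      ]
scene [0.69970615 0.10922837 0.02      ]
scene [ 0.65853569 -0.13167179  0.02      ]
side [0.48877443 0.13778497 0.02      ]
side [ 0.64931383 -0.13613359  0.02      ]
side [ 0.44900897 -0.09781317  0.02      ]
```

```bash
python3 -m jog '[[[0,0,0],[0,0,-0.2],1],[[0,0,0],[-0.1,-0.1,-0.4],1],[[0,0,0],[-0.73,-0.66,-0.57],1],[[0,0,0],[-0.73,-0.66,-0.57],1],[[0,0,0],[-0.73,-0.66,-0.57],1],[[0,0,0],[-0.73,-0.66,-0.57],1],[[0,0,0],[-0.73,-0.66,-0.57],1],[[0,0,0],[-0.73,-0.66,-0.57],1]]'
python3 -m jog '[[[0,0,0],[-0.7,-0.63,0],1],[[0,0,0],[-0.7,-0.63,0],1],[[0,0,0],[-0.7,-0.63,0],1],[[0,0,0],[-0.7,-0.63,0],1],[[0,0,0],[-0.7,-0.63,0],1],[[0,0,0],[-0.7,-0.63,0],1],[[0,0,0],[-0.7,-0.63,0],1],[[0,0,0],[-0.7,-0.63,0],1]]'
python3 - <<'E'
from h import *
s=st(); print(viewer.get_calibration('wrist'))
np.save('w1.npy',viewer.get_calibration('wrist'),allow_pickle=True)
cv2.imwrite('pics/w1.png',viewer.grab_frame('wrist'))
for n in ['station','pedal_pad','crank_hub','handle']:
    print(n,[(np.round(d['position'],3).tolist(),round(d['p'],2)) for d in viewer.look_for(n,'wrist')[:2]])
E
```

```text
t: 1.5
tool_pos: [0.3345, 0.2787, 0.4037]
tcp_rot: [0.001, 0.172, 0.985, 0.0]
contact_force: [1.2, 0.5, -0.3]
opening: -0.001
t: 2.3
tool_pos: [0.4672, 0.0322, 0.4022]
tcp_rot: [-0.0, 0.172, 0.985, 0.0]
contact_force: [-0.7, 0.6, -0.5]
opening: -0.003
t 2.3 pos [0.4672 0.0322 0.4022] F [-0.7  0.6 -0.5] op -0.003
[[-0.941, 0.338, -0.001], [0.338, 0.941, 0.001], [0.001, 0.0, -1.0]]
{'camera_matrix': array([[336.95999544,   0.        , 319.23976831],
       [  0.        , 336.95999544, 201.96194846],
       [  0.        ,   0.        ,   1.        ]]), 'origin': array([0.40702625, 0.05301415, 0.5463285 ]), 'attitude': array([0.10541588, 0.81084035, 0.57075856, 0.07523358])}
station [([0.539, 0.029, 0.073], 0.88)]
pedal_pad [([0.5, -0.074, 0.08], 0.63)]
crank_hub [([0.552, 0.077, 0.131], 0.8), ([0.537, 0.031, 0.074], 0.63)]
handle [([0.566, 0.091, 0.189], 0.65)]
```

View pics/w1.png

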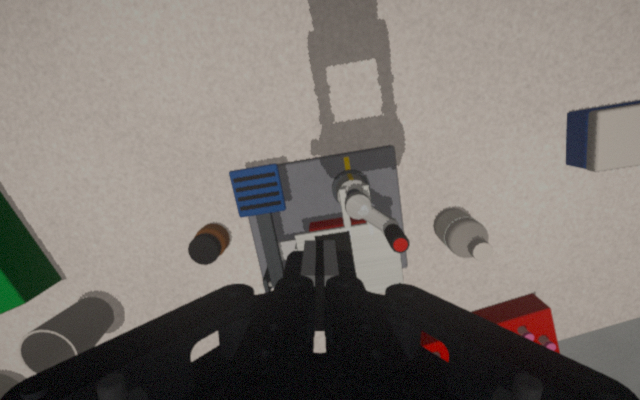

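Run:
```python
from h import *
S=viewer.get_calibration('scene');D=viewer.get_calibration('side');W=np.load('w1.npy',allow_pickle=True).item()
f=lambda x,y:(275+x/4-.5,175+y/4-.5)
g=lambda x,y:(275+(x-400)/4-.5,160+y/4-.5)
for n,a,b,w,z in [('cap',(294,84),(525,50),(400,244),.192),('hub',(256,93),(520,140),(357,205),.134),('pad',(113,102),(578,310),(258,191),.076)]:
    r=[ray(S,f(*a)),ray(D,g(*b)),ray(W,w)]
    print(n,tri(*r), plane(S,f(*a),z),plane(D,g(*b),z),plane(W,w,z))
for p in [(395,147),(347,157),(349,176)]: print(plane(W,p,.02))
w=cv2.imread('pics/w1.png')[130:280,210:430]; cv2.imwrite('pics/w1c.png',cv2.resize(w,None,fx=3.5,fy=3.5,interpolation=cv2.INTER_CUBIC))
```

```text
cap (array([0.57158695, 0.09060037, 0.19294004]), [np.float64(0.0001), np.float64(0.0005), np.float64(0.0006)]) [0.57065658 0.09068403 0.192     ] [0.57154596 0.09097479 0.192     ] [0.57267026 0.0909004  0.192     ]
hub (array([0.53191458, 0.06151337, 0.13544587]), [np.float64(0.0027), np.float64(0.0026), np.float64(0.0022)]) [0.53007782 0.06441032 0.134     ] [0.5348007  0.06094954 0.134     ] [0.53035559 0.06049475 0.134     ]
pad (array([ 0.47928068, -0.06580293,  0.0737464 ]), [np.float64(0.0008), np.float64(0.001), np.float64(0.0011)]) [ 0.48035576 -0.06523083  0.076     ] [ 0.47719971 -0.06788592  0.076     ] [ 0.48008488 -0.06542634  0.076     ]
[0.4956666  0.14690696 0.02      ]
[0.48525913 0.07196263 0.02      ]
[0.51485635 0.06540489 0.02      ]
```

View pics/w1c.png

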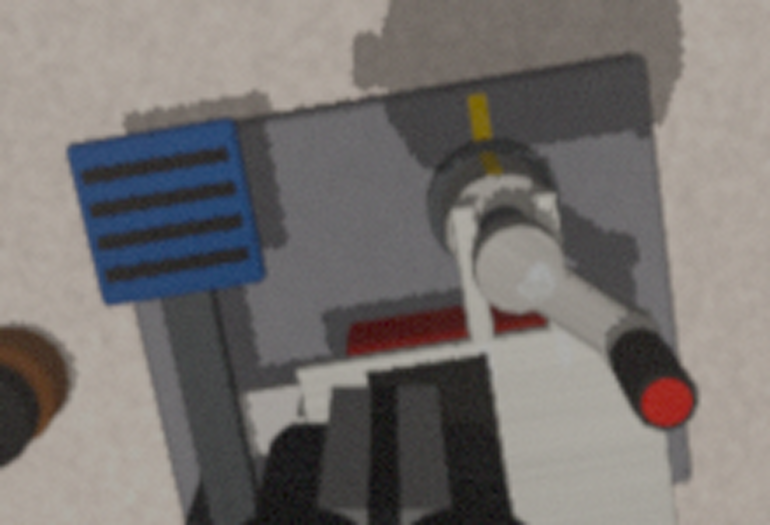

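```bash
python3 -m jog '[[[0,0,0],[-0.1,-0.15,0.1],1],[[0,0,0],[-0.15,-0.293,0.25],1],[[0,0,0],[-0.15,-0.293,0.95],1],[[0,0,0],[-0.15,-0.293,0.95],1],[[0,0,0],[-0.15,-0.293,0.95],1],[[0,0,0],[-0.15,-0.293,0.95],1],[[0,0,0],[-0.15,-0.293,0.95],1],[[0,0,0],[-0.15,-0.293,0.95],1]]'
python3 -m jog '[[[0,0,0],[0,0,0.05],1],[[0,0,0],[0,0,0.08],1],[[0,0,0],[0,0,0.11],1],[[0,0,0],[0,0,0.14],1]]'
```

```text
t: 3.35
tool_pos: [0.4765, -0.0636, 0.113]
tcp_rot: [-0.005, 0.171, 0.985, 0.001]
contact_force: [-0.3, 0.1, 0.1]
opening: 0.009
t: 3.75
tool_pos: [0.4809, -0.0656, 0.076]
tcp_rot: [0.001, 0.171, 0.985, -0.0]
contact_force: [0.1, 0.1, 5.9]
opening: -0.001
```

```bash
python3 -m jog '[[[0,0,0],[0,0,0.02],1],[[0,0,0],[0,0,0.04],1],[[0,0,0],[0,0,0.06],1],[[0,0,0],[0,0,0.08],1],[[0,0,0],[0,0,0.09],1],[[0,0,0],[0,0,0.10],1],[[0,0,0],[0,0,0.10],1]]'
python3 -m jog '[[[0,0,0],[0,0,0.006],1],[[0,0,0],[0,0,0.012],1],[[0,0,0],[0,0,0.012],1]]'
```

```text
t: 4.45
tool_pos: [0.4822, -0.0659, 0.047]
tcp_rot: [0.002, 0.171, 0.985, -0.0]
contact_force: [-0.1, 2.1, 9.0]
opening: 0.001
t: 4.75
tool_pos: [0.4826, -0.066, 0.0446]
tcp_rot: [0.002, 0.171, 0.985, -0.0]
contact_force: [-3.1, 2.9, 16.6]
opening: -0.003
```

```bash
python3 -m jog '[[[0,0,0],[0,0,0.006],1],[[0,0,0],[0,0,0.010],1],[[0,0,0],[0,0,0.010],1]]'
python3 - <<'E'
from h import *
cv2.imwrite('pics/side1.png',viewer.grab_frame('side'))
a=cv2.imread('pics/side0.png');b=cv2.imread('pics/side1.png')
f=lambda i:cv2.resize(i[160:260,275:375],(400,400),interpolation=cv2.INTER_CUBIC)
cv2.imwrite('pics/cmp.png',np.hstack([f(a),f(b)]))
E
```

```text
t: 5.05
tool_pos: [0.4829, -0.0661, 0.0437]
tcp_rot: [0.002, 0.171, 0.985, -0.0]
contact_force: [-11.3, 5.5, 35.8]
opening: -0.002
```

View pics/cmp.png

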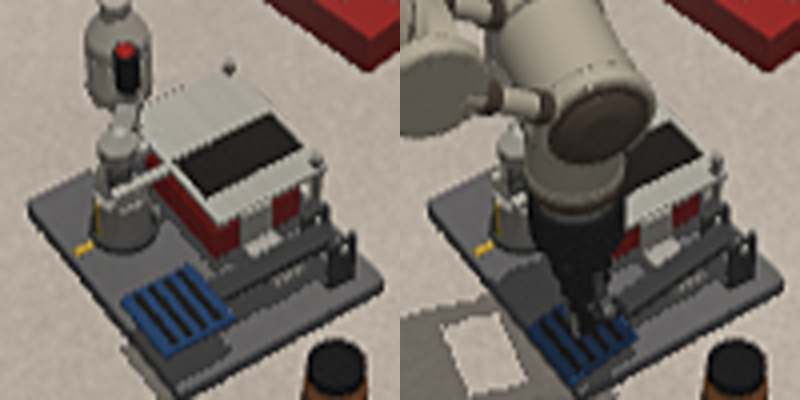

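```bash
python3 -m jog '[[[0,0,0],[0,0,-0.06],1],[[0,0,0],[0,0,-0.12],1],[[0,0,0],[0,0,-0.25],1],[[0,0,0],[0,0,-0.4],0.8],[[0,0,0],[0,0,-0.55],0.5],[[0,0,0],[0,0.1,-0.7],0.3],[[0,0,0],[-0.05,0.25,-0.8],0.3],[[0,0,0],[-0.08,0.35,-0.8],0.3]]'
python3 - <<'E'
from h import *
s=st()
W=viewer.get_calibration('wrist'); np.save('w2.npy',W,allow_pickle=True)
cv2.imwrite('pics/w2.png',viewer.grab_frame('wrist'));cv2.imwrite('pics/side2.png',viewer.grab_frame('side'))
a=cv2.imread('pics/side0.png');b=cv2.imread('pics/side2.png')
f=lambda i:cv2.resize(i[160:260,275:375],(400,400),interpolation=cv2.INTER_CUBIC)
w=cv2.imread('pics/w2.png')[0:200,160:480]
cv2.imwrite('pics/cmp2.png',np.vstack([np.hstack([f(a),f(b)]),cv2.resize(w,(320,200)).repeat(1,0) if 0 else np.hstack([w,np.zeros((200,480,3),np.uint8)])]))
E
```

```text
t: 5.9
tool_pos: [0.5408, 0.0258, 0.2841]
tcp_rot: [0.005, 0.172, 0.985, -0.0]
contact_force: [0.4, -1.0, -0.4]
opening: 0.7
t 5.9 pos [0.5408 0.0258 0.2841] F [ 0.4 -1.  -0.4] op 0.7
[[-0.941, 0.338, 0.009], [0.338, 0.941, -0.002], [-0.009, 0.002, -1.0]]
```

View pics/cmp2.png

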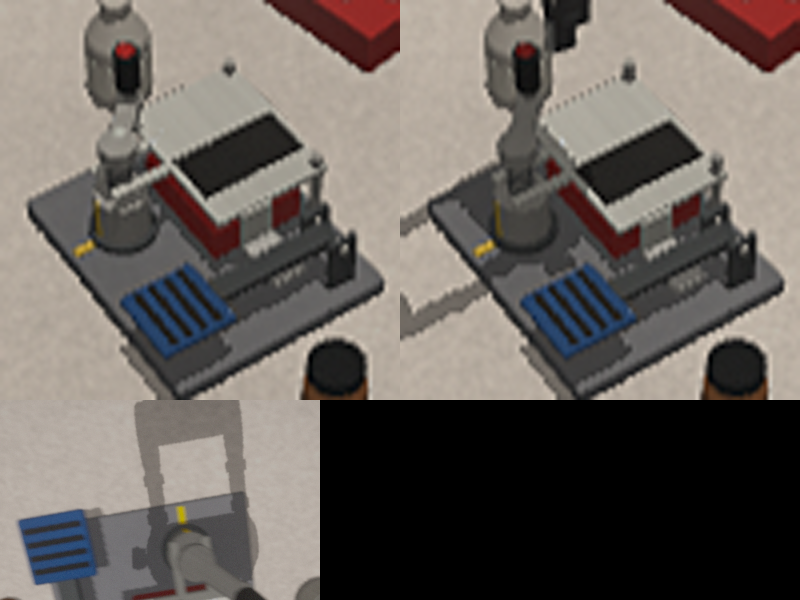

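Run:
```python
from h import *
W=np.load('w2.npy',allow_pickle=True).item();W1=np.load('w1.npy',allow_pickle=True).item()
print(plane(W,(355,157),.134),plane(W1,(357.7,206.6),.134))
a=cv2.imread('pics/side0.png',0).astype(np.float32);b=cv2.imread('pics/side2.png',0).astype(np.float32)
# black patch on plate: crop x175-300,y115-195 -> px
x0,x1,y0,y1=317,352,187,210
u=lambda i,k:cv2.resize(i,None,fx=k,fy=k,interpolation=cv2.INTER_CUBIC)
T=u(a[y0:y1,x0:x1],8);B=u(b[y0-5:y1+8,x0-5:x1+5],8)
m=cv2.matchTemplate(B,T,cv2.TM_CCOEFF_NORMED);_,v,_,l=cv2.minMaxLoc(m);print('shift px',l[0]/8-5,l[1]/8-5,v)
D=viewer.get_calibration('side')
def pr(p):
    c=rot(D['attitude']).inv().apply(np.array(p)-D['origin']);return (D['camera_matrix']@(c/c[2]))[:2]
print('expected',pr([.61,.02,.084])-pr([.61,.02,.094]))
s=st();Rm=rot(s['tcp_rot']).as_matrix();print(Rm.T@(np.array([.5725,.0907,.30])-s['tool_pos'])/.3)
```

```text
[0.5282002  0.06348609 0.134     ] [0.53266232 0.06067842 0.134     ]
shift px 0.125 1.875 0.9769066572189331
expected [0.04183804 1.94853425]
t 6.0 pos [0.5404 0.0282 0.2807] F [ 0.1 -0.3 -0.8] op 0.697
[[-0.943, 0.333, 0.004], [0.333, 0.943, 0.001], [-0.004, 0.002, -1.0]]
[-0.03165555  0.23212647 -0.06383161]
```

```bash
python3 -m jog '[[[0,0,0],[-0.03,0.12,0],0.3],[[0,0,0],[-0.03,0.232,0],0.3],[[0,0,0],[-0.03,0.232,0],0.3],[[0,0,0],[-0.03,0.232,0],0.3]]'
python3 - <<'E'
from h import *
s=st();Rm=rot(s['tcp_rot']).as_matrix();print(Rm.T@(np.array([.5725,.0907,.148])-s['tool_pos'])/.3)
W=viewer.get_calibration('wrist')
i=viewer.grab_frame('wrist');cv2.imwrite('pics/w3.png',i)
m=((i[:,:,2]>120)&(i[:,:,1]<60)&(i[:,:,0]<60)).astype(np.uint8)
n,_,ss,c=cv2.connectedComponentsWithStats(m)
for k in range(1,n):
    if ss[k,4]>15: print(ss[k],c[k],plane(W,c[k],.192))
E
```

```text
t: 6.4
tool_pos: [0.5695, 0.0876, 0.278]
tcp_rot: [-0.001, 0.171, 0.985, -0.0]
contact_force: [-0.4, -0.6, 0.3]
opening: 0.701
t 6.4 pos [0.5695 0.0876 0.278 ] F [-0.4 -0.6  0.3] op 0.701
[[-0.942, 0.336, -0.001], [0.336, 0.942, -0.001], [0.001, -0.001, -1.0]]
[-0.00627437  0.01362696  0.43341057]
[317 200  18  19 126] [325.8968254  210.23809524] [0.57429872 0.09045256 0.192     ]
[548 310  11  11  62] [553.93548387 314.06451613] [0.71268598 0.22937543 0.192     ]
[454 362  46  38 818] [472.59657702 384.83007335] [0.75662825 0.15502198 0.192     ]
```

```bash
python3 -m jog '[[[0,0,0],[-0.007,0.012,0.1],0.3],[[0,0,0],[-0.007,0.012,0.22],0.3],[[0,0,0],[-0.007,0.012,0.32],0.3],[[0,0,0],[-0.007,0.012,0.4],0.3],[[0,0,0],[-0.007,0.012,0.435],0.3],[[0,0,0],[-0.007,0.012,0.435],0.3],[[0,0,0],[-0.007,0.012,0.435],0.3]]'
python3 -m jog '[[[0,0,0],[0,0,0],0.6],[[0,0,0],[0,0,0],0.7],[[0,0,0],[0,0,0],0.9],[[0,0,0],[0,0,0],1],[[0,0,0],[0,0,0],1],[[0,0,0],[0,0,0],1]]'
```

```text
t: 7.15
tool_pos: [0.5739, 0.0898, 0.1496]
tcp_rot: [0.001, 0.171, 0.985, 0.0]
contact_force: [0.7, -0.8, 0.5]
opening: 0.698
t: 7.75
tool_pos: [0.5737, 0.0904, 0.1486]
tcp_rot: [0.001, 0.171, 0.985, 0.0]
contact_force: [3.5, 0.5, -0.1]
opening: 0.244
```

Run:
```python
from h import *
s=st(); np.save('q0.npy',s['tool_pos'])
W=viewer.get_calibration('wrist'); np.save('w4.npy',W,allow_pickle=True)
cv2.imwrite('pics/w4.png',viewer.grab_frame('wrist'));cv2.imwrite('pics/side4.png',viewer.grab_frame('side'))
b=cv2.imread('pics/side4.png')
w=cv2.imread('pics/w4.png')[80:330,200:450]
cv2.imwrite('pics/cmp4.png',np.hstack([cv2.resize(w,(400,400)),cv2.resize(b[140:240,265:365],(400,400))]))
```

```text
t 7.75 pos [0.5737 0.0904 0.1486] F [ 3.5  0.5 -0.1] op 0.244
[[-0.941, 0.337, 0.001], [0.337, 0.941, 0.0], [-0.001, 0.0, -1.0]]
```

View pics/cmp4.png

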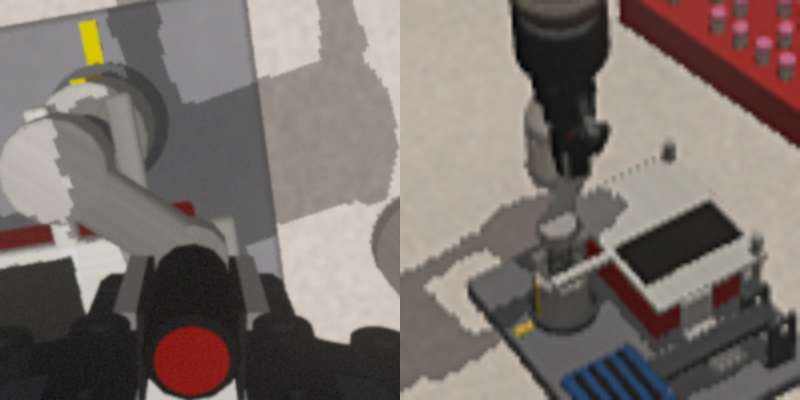

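Run:
```python
from h import *
W=np.load('w4.npy',allow_pickle=True).item()
h=np.array([.5737,.0904])
for p in [(226,181),(229,183),(231,184)]:
    c=plane(W,p,.1335)[:2]; print(c,np.linalg.norm(h-c),np.degrees(np.arctan2(*(h-c)[::-1])))
for c in [(.5327,.0607),(.534,.0605)]: print(np.linalg.norm(h-c))
```

```text
[0.52847488 0.05850446] 0.055341093319708115 35.193846723852815
[0.52985933 0.059468  ] 0.05365437998228729 35.20507137288025
[0.53063412 0.06017755] 0.052612416987301194 35.060122465228226
0.05062696909750773
0.04970010060351987
```

```bash
cat > circ.py <<'E'
import sys; from h import *
# args: cx cy r  from_deg to_deg n : offsets in tool units along circle (world angles)
cx,cy,r,a,b=map(float,sys.argv[1:6]);n=int(sys.argv[6])
s=telemetry.state();Rm=rot(s['tcp_rot']).as_matrix();th=np.radians(a)
u=np.array([np.cos(th),np.sin(th)]);F=np.array(s['contact_force']);p=np.array(s['tool_pos']);d=p[:2]-[cx,cy]
print('meas ang',np.degrees(np.arctan2(d[1],d[0])).round(1),'r',np.hypot(*d).round(4),'Frad',(F[:2]@u).round(1),'Ftan',(F[:2]@[-u[1],u[0]]).round(1),'Fz',F[2].round(1),'t',s['t'],'dx',np.round(p[:2]-[cx+r*u[0],cy+r*u[1]],4))
for t in np.radians(np.linspace(a,b,n+1)[1:]):
    w=np.array([r*(np.cos(t)-u[0]),r*(np.sin(t)-u[1]),0]); print((Rm.T@w/.3).round(3)[:2].tolist(),end=' ')
E
python3 circ.py .533 .0606 .05 36.2 76.2 8
```

```text
meas ang 36.3 r 0.0504 Frad 2.0 Ftan -1.1 Fz -0.4 t 7.85 dx [0.0003 0.0003]
[0.012, 0.008] [0.025, 0.014] [0.039, 0.019] [0.053, 0.024] [0.067, 0.027] [0.082, 0.028] [0.096, 0.029] [0.111, 0.028]
```

```bash
python3 -m jog '[[[0,0,0],[0.012,0.008,0],1],[[0,0,0],[0.025,0.014,0],1],[[0,0,0],[0.039,0.019,0],1],[[0,0,0],[0.053,0.024,0],1],[[0,0,0],[0.067,0.027,0],1],[[0,0,0],[0.082,0.028,0],1],[[0,0,0],[0.096,0.029,0],1],[[0,0,0],[0.111,0.028,0],1]]'; python3 circ.py .533 .0606 .05 76.2 116.2 8
```

```text
t: 8.65
tool_pos: [0.5441, 0.1096, 0.1481]
tcp_rot: [-0.0, 0.171, 0.985, -0.0]
contact_force: [2.8, -1.4, 0.5]
opening: 0.242
meas ang 77.3 r 0.0502 Frad -0.7 Ftan -3.1 Fz 0.5 t 8.65 dx [-0.0008  0.0004]
[0.014, -0.002] [0.029, -0.005] [0.042, -0.01] [0.056, -0.016] [0.068, -0.023] [0.081, -0.031] [0.092, -0.04] [0.103, -0.05]
```

Forces small: the centre estimate is good. Continue.

```bash
python3 -m jog '[[[0,0,0],[0.014,-0.002,0],1],[[0,0,0],[0.029,-0.005,0],1],[[0,0,0],[0.042,-0.010,0],1],[[0,0,0],[0.056,-0.016,0],1],[[0,0,0],[0.068,-0.023,0],1],[[0,0,0],[0.081,-0.031,0],1],[[0,0,0],[0.092,-0.040,0],1],[[0,0,0],[0.103,-0.050,0],1]]'; python3 circ.py .533 .0606 .05 116.2 148.2 8
```

```text
t: 9.45
tool_pos: [0.5105, 0.1055, 0.1484]
tcp_rot: [0.0, 0.171, 0.985, -0.0]
contact_force: [3.6, -3.4, -0.3]
opening: 0.244
meas ang 116.6 r 0.0502 Frad -4.6 Ftan -1.7 Fz -0.3 t 9.45 dx [-0.0004  0.    ]
[0.008, -0.009] [0.015, -0.018] [0.021, -0.027] [0.027, -0.037] [0.032, -0.048] [0.037, -0.059] [0.04, -0.07] [0.043, -0.081]
```

```bash
python3 -m jog '[[[0,0,0],[0.008,-0.009,0],1],[[0,0,0],[0.015,-0.018,0],1],[[0,0,0],[0.021,-0.027,0],1],[[0,0,0],[0.027,-0.037,0],1],[[0,0,0],[0.032,-0.048,0],1],[[0,0,0],[0.037,-0.059,0],1],[[0,0,0],[0.040,-0.070,0],1],[[0,0,0],[0.043,-0.081,0],1]]'; python3 circ.py .533 .0606 .05 148.2 164.2 4
```

```text
t: 10.25
tool_pos: [0.4908, 0.0874, 0.1487]
tcp_rot: [0.001, 0.171, 0.985, 0.001]
contact_force: [6.1, -1.5, 0.8]
opening: 0.242
meas ang 147.6 r 0.05 Frad -6.0 Ftan -1.9 Fz 0.8 t 10.25 dx [0.0003 0.0004]
[0.002, -0.011] [0.003, -0.023] [0.004, -0.035] [0.003, -0.046]
```

```bash
cat > chk.py <<'E'
import sys; from h import *
F=[]
for k in range(5):
    i=viewer.grab_frame('side'); F.append(telemetry.state()['contact_force'])
print('F mean',np.mean(F,0).round(2)); cv2.imwrite(f'pics/s_{sys.argv[1]}.png',i)
cv2.imwrite(f'pics/wr_{sys.argv[1]}.png',viewer.grab_frame('wrist'))
E
python3 -m jog '[[[0,0,0],[0.002,-0.011,0],1],[[0,0,0],[0.004,-0.023,0],1],[[0,0,0],[0.005,-0.035,0],1],[[0,0,0],[0.004,-0.046,0],1]]'; python3 chk.py a; python3 circ.py .533 .0606 .05 164.2 178.2 7
```

```text
t: 10.65
tool_pos: [0.4853, 0.0751, 0.1488]
tcp_rot: [0.001, 0.171, 0.985, 0.001]
contact_force: [5.6, 1.3, -0.0]
opening: 0.241
F mean [ 5.49 -2.3   0.47]
meas ang 163.9 r 0.0499 Frad -6.4 Ftan 1.2 Fz 0.3 t 10.95 dx [0.0002 0.0002]
[-0.0, -0.006] [-0.001, -0.012] [-0.002, -0.017] [-0.003, -0.023] [-0.005, -0.029] [-0.006, -0.034] [-0.008, -0.04]
```

```bash
python3 -m jog '[[[0,0,0],[0,-0.006,0],1],[[0,0,0],[-0.001,-0.012,0],1],[[0,0,0],[-0.002,-0.017,0],1],[[0,0,0],[-0.003,-0.023,0],1]]'; python3 chk.py b;  python3 -m jog '[[[0,0,0],[-0.002,-0.006,0],1],[[0,0,0],[-0.003,-0.011,0],1],[[0,0,0],[-0.005,-0.017,0],1]]'; python3 chk.py c; python3 circ.py .533 .0606 .05 178.2 183.2 4
```

```text
t: 11.35
tool_pos: [0.4837, 0.0683, 0.1487]
tcp_rot: [0.001, 0.171, 0.985, 0.001]
contact_force: [6.9, 1.4, -0.6]
opening: 0.242
F mean [ 6.32 -0.24 -0.37]
t: 11.95
tool_pos: [0.4832, 0.0635, 0.1485]
tcp_rot: [0.001, 0.171, 0.985, 0.001]
contact_force: [5.9, 1.3, -1.0]
opening: 0.246
F mean [ 5.62  0.81 -0.33]
meas ang 177.0 r 0.0499 Frad -5.9 Ftan -2.1 Fz 1.0 t 12.25 dx [0.0001 0.0011]
[-0.001, -0.003] [-0.002, -0.007] [-0.004, -0.01] [-0.005, -0.014]
```

Run:
```python
from h import *
r=[]
for k in 'abc':
    r.append(cv2.resize(cv2.imread(f'pics/s_{k}.png')[165:231,285:351],(264,264),interpolation=cv2.INTER_CUBIC))
q=[cv2.resize(cv2.imread(f'pics/wr_{k}.png')[150:350,220:420],(264,264)) for k in 'abc']
cv2.imwrite('pics/abc.png',np.vstack([np.hstack(r),np.hstack(q)]))
```

```text
(no output)
```

View pics/abc.png

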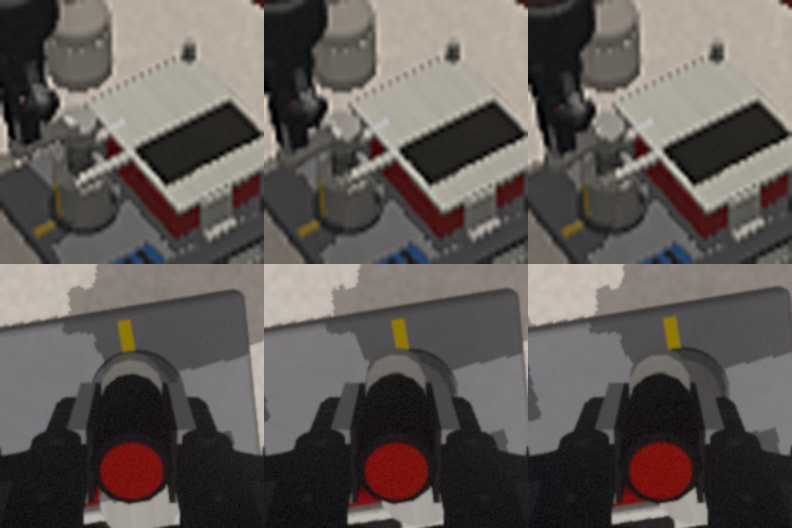

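```bash
cat > hub.py <<'E'
import sys; from h import *
D=viewer.get_calibration('side')
c=rot(D['attitude']).inv().apply(np.array([.534,.0606,.130])-D['origin']);p=(D['camera_matrix']@(c/c[2]))[:2]
print('hub px',p); 
x,y=int(p[0]),int(p[1])
r=[]
for n in sys.argv[1:]:
    i=cv2.imread(f'pics/{n}.png')[y-14:y+22,x-14:x+14]
    r.append(cv2.resize(i,None,fx=9,fy=9,interpolation=cv2.INTER_NEAREST)[:, :])
cv2.imwrite('pics/hubs.png',np.hstack(r)[:, :800])
for n in sys.argv[1:]:
    g=cv2.imread(f'pics/{n}.png',0); print(n,g[y-12:y+14,x+2:x+6].mean(1).round(0).astype(int).tolist())
E
python3 hub.py s_a s_b s_c
```

```text
hub px [304.45354605 195.488748  ]
s_a [101, 92, 77, 74, 139, 173, 167, 164, 156, 152, 152, 141, 125, 120, 113, 98, 86, 83, 65, 53, 78, 84, 68, 82, 143, 164]
s_b [100, 92, 78, 74, 139, 172, 166, 164, 159, 151, 138, 133, 128, 129, 131, 117, 97, 79, 67, 60, 79, 82, 66, 83, 144, 151]
s_c [100, 92, 78, 74, 139, 172, 166, 164, 159, 151, 139, 129, 126, 130, 131, 121, 100, 78, 68, 60, 78, 84, 68, 76, 144, 152]
```

View pics/hubs.png

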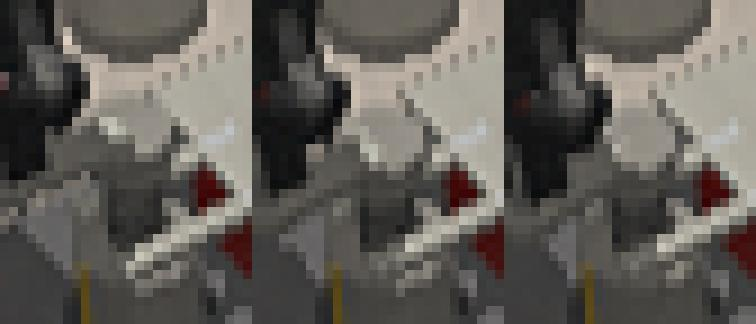

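```bash
for a in 178.2 132.2 86.2 40.2; do python3 circ.py .533 .0606 .05 $a $(python3 -c "print($a-46)") 8 | tail -1;echo; done
```

```text
[0.004, 0.016] [0.007, 0.033] [0.008, 0.049] [0.007, 0.066] [0.005, 0.083] [0.001, 0.099] [-0.004, 0.115] [-0.012, 0.13] 
[-0.009, 0.014] [-0.019, 0.028] [-0.03, 0.04] [-0.042, 0.051] [-0.056, 0.061] [-0.07, 0.069] [-0.086, 0.076] [-0.101, 0.082] 
[-0.016, 0.004] [-0.033, 0.006] [-0.05, 0.006] [-0.066, 0.005] [-0.083, 0.002] [-0.099, -0.002] [-0.114, -0.008] [-0.129, -0.016] 
[-0.014, -0.009] [-0.027, -0.02] [-0.039, -0.031] [-0.05, -0.044] [-0.059, -0.058] [-0.067, -0.073] [-0.073, -0.088] [-0.078, -0.104]
```

```bash
python3 -m jog '[[[0,0,0],[0.003,0.016,0],1],[[0,0,0],[0.006,0.033,0],1],[[0,0,0],[0.007,0.049,0],1],[[0,0,0],[0.006,0.066,0],1],[[0,0,0],[0.004,0.083,0],1],[[0,0,0],[0.000,0.099,0],1],[[0,0,0],[-0.005,0.115,0],1],[[0,0,0],[-0.013,0.130,0],1]]'; python3 circ.py .5333 .0606 .05 132.2 86.2 8|head -1
python3 -m jog '[[[0,0,0],[-0.009,0.014,0],1],[[0,0,0],[-0.019,0.028,0],1],[[0,0,0],[-0.030,0.040,0],1],[[0,0,0],[-0.042,0.051,0],1],[[0,0,0],[-0.056,0.061,0],1],[[0,0,0],[-0.070,0.069,0],1],[[0,0,0],[-0.086,0.076,0],1],[[0,0,0],[-0.101,0.082,0],1]]'; python3 circ.py .5333 .0606 .05 86.2 40.2 8|head -1
```

```text
t: 13.05
tool_pos: [0.4989, 0.0973, 0.1479]
tcp_rot: [-0.0, 0.171, 0.985, -0.001]
contact_force: [1.7, -5.1, -0.4]
opening: 0.241
meas ang 133.2 r 0.0504 Frad -5.0 Ftan 2.2 Fz -0.4 t 13.05 dx [-0.0009 -0.0003]
t: 13.85
tool_pos: [0.5358, 0.111, 0.1477]
tcp_rot: [-0.001, 0.171, 0.985, -0.0]
contact_force: [-1.8, -3.6, -0.3]
opening: 0.24
meas ang 87.2 r 0.0504 Frad -3.7 Ftan 1.6 Fz -0.3 t 13.85 dx [-0.0008  0.0005]
```

```bash
python3 -m jog '[[[0,0,0],[-0.016,0.004,0],1],[[0,0,0],[-0.033,0.006,0],1],[[0,0,0],[-0.050,0.006,0],1],[[0,0,0],[-0.066,0.005,0],1],[[0,0,0],[-0.083,0.002,0],1],[[0,0,0],[-0.099,-0.002,0],1],[[0,0,0],[-0.114,-0.008,0],1],[[0,0,0],[-0.129,-0.016,0],1]]'; python3 circ.py .5333 .0606 .05 40.2 -5.8 8|head -1
python3 -m jog '[[[0,0,0],[-0.014,-0.009,0],1],[[0,0,0],[-0.027,-0.020,0],1],[[0,0,0],[-0.039,-0.031,0],1],[[0,0,0],[-0.050,-0.044,0],1],[[0,0,0],[-0.059,-0.058,0],1],[[0,0,0],[-0.067,-0.073,0],1],[[0,0,0],[-0.073,-0.088,0],1],[[0,0,0],[-0.078,-0.104,0],1]]'; python3 circ.py .5333 .0606 .05 -5.8 -51.8 8
for a in -51.8 -97.8 ; do python3 circ.py .533 .0606 .05 $a $(python3 -c "print($a-46)") 8 | tail -1;echo; done
```

```text
t: 14.65
tool_pos: [0.5714, 0.0935, 0.1482]
tcp_rot: [0.0, 0.171, 0.985, 0.0]
contact_force: [-2.0, 0.4, -0.8]
opening: 0.244
meas ang 40.8 r 0.0503 Frad -1.3 Ftan 1.6 Fz -0.8 t 14.65 dx [-0.0001  0.0006]
t: 15.45
tool_pos: [0.5832, 0.0556, 0.1486]
tcp_rot: [0.001, 0.171, 0.985, 0.0]
contact_force: [2.3, 1.9, -0.8]
opening: 0.243
meas ang -5.7 r 0.0501 Frad 2.1 Ftan 2.1 Fz -0.8 t 15.45 dx [0.0001 0.    ]
[-0.003, -0.016] [-0.005, -0.033] [-0.005, -0.05] [-0.003, -0.066] [0.001, -0.083] [0.006, -0.099] [0.012, -0.114] [0.021, -0.129] [0.01, -0.014] [0.02, -0.026] [0.033, -0.038] [0.046, -0.048] [0.06, -0.057] [0.075, -0.064] [0.091, -0.07] [0.107, -0.075] 
[0.017, -0.003] [0.033, -0.004] [0.05, -0.003] [0.066, -0.0] [0.083, 0.004] [0.098, 0.009] [0.114, 0.016] [0.128, 0.025]
```

```bash
python3 -m jog '[[[0,0,0],[-0.003,-0.016,0],1],[[0,0,0],[-0.005,-0.033,0],1],[[0,0,0],[-0.005,-0.050,0],1],[[0,0,0],[-0.003,-0.066,0],1],[[0,0,0],[0.001,-0.083,0],1],[[0,0,0],[0.006,-0.099,0],1],[[0,0,0],[0.012,-0.114,0],1],[[0,0,0],[0.021,-0.129,0],1]]'; python3 circ.py .5333 .0606 .05 -51.8 -90 8|head -1
python3 -m jog '[[[0,0,0],[0.010,-0.014,0],1],[[0,0,0],[0.020,-0.026,0],1],[[0,0,0],[0.033,-0.038,0],1],[[0,0,0],[0.046,-0.048,0],1],[[0,0,0],[0.060,-0.057,0],1],[[0,0,0],[0.075,-0.064,0],1],[[0,0,0],[0.091,-0.070,0],1],[[0,0,0],[0.107,-0.075,0],1]]'; python3 circ.py .5333 .0606 .05 -97.8 -143.8 8
python3 circ.py .533 .0606 .05 -143.8 -190 8 | tail -1
```

```text
t: 16.25
tool_pos: [0.5635, 0.0211, 0.1484]
tcp_rot: [0.0, 0.171, 0.985, -0.0]
contact_force: [4.9, -1.6, 0.2]
opening: 0.241
meas ang -52.6 r 0.0497 Frad 4.3 Ftan 2.9 Fz 0.2 t 16.25 dx [-0.0007 -0.0002]
t: 17.05
tool_pos: [0.5249, 0.0116, 0.148]
tcp_rot: [-0.0, 0.171, 0.985, 0.0]
contact_force: [2.2, -2.2, -1.0]
opening: 0.242
meas ang -99.7 r 0.0497 Frad 1.9 Ftan 2.5 Fz -1.0 t 17.05 dx [-0.0016  0.0006]
[0.017, -0.003] [0.033, -0.004] [0.05, -0.003] [0.066, -0.0] [0.083, 0.004] [0.098, 0.009] [0.114, 0.016] [0.128, 0.025] [0.013, 0.01] [0.026, 0.022] [0.037, 0.034] [0.047, 0.048] [0.055, 0.062] [0.062, 0.078] [0.067, 0.094] [0.071, 0.11]
```

```bash
python3 -m jog '[[[0,0,0],[0.015,-0.003,0],1],[[0,0,0],[0.030,-0.004,0],1],[[0,0,0],[0.046,-0.003,0],1],[[0,0,0],[0.062,0,0],1],[[0,0,0],[0.079,0.004,0],1],[[0,0,0],[0.094,0.009,0],1],[[0,0,0],[0.110,0.016,0],1],[[0,0,0],[0.124,0.025,0],1]]'; python3 circ.py .5333 .0606 .05 -143.8 -175 6
```

```text
t: 17.85
tool_pos: [0.493, 0.0314, 0.1483]
tcp_rot: [0.0, 0.171, 0.985, 0.0]
contact_force: [1.3, -1.1, -1.4]
opening: 0.244
meas ang -144.1 r 0.0498 Frad -0.4 Ftan 1.7 Fz -1.4 t 17.85 dx [0.     0.0003]
[0.012, 0.009] [0.023, 0.019] [0.034, 0.03] [0.043, 0.042] [0.051, 0.055] [0.058, 0.068]
```

```bash
python3 -m jog '[[[0,0,0],[0.012,0.009,0],1],[[0,0,0],[0.023,0.019,0],1],[[0,0,0],[0.034,0.030,0],1],[[0,0,0],[0.043,0.042,0],1],[[0,0,0],[0.051,0.055,0],1],[[0,0,0],[0.058,0.068,0],1],[[0,0,0],[0.058,0.068,0],1]]'; python3 chk.py d; python3 circ.py .5333 .0606 .05 -175 -190 5;  python3 - <<'E'
from h import *
# station yaw from base edges in wrist image near yellow line is in pics/wr_d.png
cv2.imwrite('pics/wd.png',np.hstack([cv2.resize(cv2.imread('pics/wr_d.png')[60:360,200:500],(400,400)),cv2.resize(cv2.imread('pics/s_d.png')[165:231,285:351],(400,400),interpolation=cv2.INTER_CUBIC)]))
np.save('wd.npy',viewer.get_calibration('wrist'),allow_pickle=True)
E
```

```text
t: 18.55
tool_pos: [0.4836, 0.057, 0.1481]
tcp_rot: [-0.0, 0.171, 0.985, 0.0]
contact_force: [2.2, 0.9, -1.2]
opening: 0.242
F mean [ 1.23  1.76 -0.94]
meas ang -175.2 r 0.0499 Frad -1.1 Ftan -1.9 Fz -0.8 t 18.85 dx [0.0001 0.0001]
[0.003, 0.008] [0.006, 0.016] [0.009, 0.025] [0.011, 0.033] [0.013, 0.042]
```

View pics/wd.png

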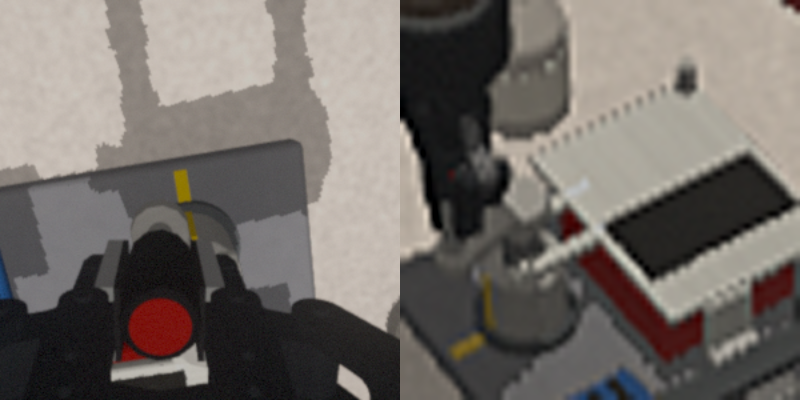

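Run:
```python
from h import *
W=np.load('wd.npy',allow_pickle=True).item()
f=lambda x,y:(200+x*.75,60+y*.75)
P=lambda x,y:plane(W,f(x,y),.02)[:2]
a,b=P(5,186),P(285,141);d=b-a;print('edge-y yaw',np.degrees(np.arctan2(d[1],d[0]))-90)
a,b=P(302,160),P(315,290);d=b-a;print('edge-x yaw',np.degrees(np.arctan2(d[1],d[0])))
a,b=P(181,171),P(187,200);d=b-a;print('line yaw',np.degrees(np.arctan2(d[1],d[0])),a,b, 'to hub',np.degrees(np.arctan2(*(np.array([.5335,.0606])-a)[::-1])))
```

```text
edge-y yaw -10.364585876960845
edge-x yaw -9.417504632792612
line yaw -7.516582161223525 [0.48528238 0.07006117] [0.50428124 0.06755433] to hub -11.101435028563957
```

```bash
python3 -m jog '[[[0,0,0],[0.003,0.008,0],1],[[0,0,0],[0.006,0.016,0],1],[[0,0,0],[0.009,0.025,0],1],[[0,0,0],[0.011,0.033,0],1],[[0,0,0],[0.013,0.042,0],1],[[0,0,0],[0.013,0.042,0],1],[[0,0,0],[0.013,0.042,0],1],[[0,0,0],[0.013,0.042,0],1]]'; python3 chk.py e; python3 circ.py .5333 .0606 .05 -190 -191 1;echo; python3 hub.py s_a s_b s_e; python3 -c "
from h import *
print(np.abs(telemetry.state()['dq']).max())"
```

```text
t: 19.65
tool_pos: [0.4843, 0.0697, 0.1482]
tcp_rot: [-0.0, 0.171, 0.985, 0.0]
contact_force: [1.1, 1.0, -2.0]
opening: 0.243
F mean [ 1.13  1.24 -1.45]
meas ang 169.7 r 0.0498 Frad -0.4 Ftan -2.8 Fz -1.4 t 19.95 dx [0.0003 0.0002]
[0.0, 0.003] 
hub px [304.45354605 195.488748  ]
s_a [101, 92, 77, 74, 139, 173, 167, 164, 156, 152, 152, 141, 125, 120, 113, 98, 86, 83, 65, 53, 78, 84, 68, 82, 143, 164]
s_b [100, 92, 78, 74, 139, 172, 166, 164, 159, 151, 138, 133, 128, 129, 131, 117, 97, 79, 67, 60, 79, 82, 66, 83, 144, 151]
s_e [101, 92, 78, 74, 139, 173, 166, 164, 158, 152, 148, 134, 137, 139, 137, 136, 130, 107, 78, 63, 88, 86, 64, 76, 126, 146]
0.003159661162737317
```

View pics/hubs.png

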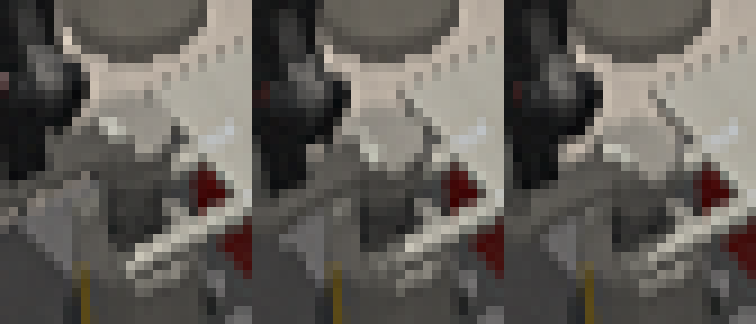

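```bash
python3 -c "
from h import *
ticket.job_done(); st()"
```

```text
the job is handed in; nothing more can be done
the job is handed in; nothing more can be done
```

The job is done and handed in at about 20 s of the 58 s allowed.

**Pedal:** I pressed it to its stop, with the pad at 43.7 mm and about 36 N on the tool, then let it come back up. Comparing side pictures, the clamp plate sits 1.88 px lower; the full 10 mm travel should show 1.95 px, so it is seated.

**Drop:** I turned the crank backward about 140°. The drop came at 164–171° world angle, with the thread mark at about 169.7°. The vertical force fell by about 0.8 N (0.7 N expected), and the hub stepped down nearly 2 px in the side picture, a little more than the 1.4 px expected.

**Forward turn:** I turned on clockwise and stopped at 169.7°, one full turn from the drop. The hub sits lower again, and the spring's downward pull had grown by about 1.9 N in total since before the drop, roughly in line with the 14 mm of sinking that should add 1.4 N.

**At hand-in:** The handle was still gripped (opening 0.243), the arm was at rest, and sideways forces at the handle stayed under 8 N throughout.

**Checks that disagreed or weren't made:**
- My estimates of the station's yaw spread from about -7.5° to -12.5°, and I used -10.3°. The final angle is good to about 2°.
- I did not measure the bystanders again. No contact force suggested I touched any of them.
- I viewed 10 pictures in all.

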